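# Unstack the bench tools onto their rests

### The arm

A 6-joint arm with a two-finger parallel gripper is mounted at the origin on the work surface. World frame = base frame: x ahead of the robot, y to its left, z up, the work surface at z = 0. Lengths are in m, angles in rad, forces in N, time in s.
With the tool pointing down it reaches from about 0.3 to 0.775 m from the base axis. Payload 14.6 kg.
Tool frame: the origin (TCP) lies at the very end of the fingers, on their centre line; the grasp point (between the pads) lies 19 mm behind it; z points along the fingers, y is the line along which they close (so a half turn about z gives the same grasp; the last joint's range is limited). The gripper opens to 94 mm and grips with 3 to 60 N. Pads are 16 mm wide; open, the fingers measure 119 mm over their backs; the gripper's body (75 mm by 177 mm) begins 78 mm behind the grasp point.
Start: joints at [1.126, 0.3, 1.521, -0, 1.321, -0.067], TCP at [0.203, 0.511, 0.205] pointing down, gripper open.
Joint ranges: [-3.03, 3.03], [-0.79, 2.21], [0.23, 2.52], [-1.04, 4.18], [0, 3.07], [-2.55, 2.55]. Speed limits (rad/s): [2.22, 2.22, 2.57, 3.14, 3.14, 3.14].

### API

Orientations are given as [roll, pitch, yaw] about the fixed x, y, z axes, in that order (R = Rz(yaw) Ry(pitch) Rx(roll)).
In Python, from cell import observe, snapshot, calibration, job gives the robot as it stands.
- The arm moves only by the tool play_rows, never from a script. Its argument "plan" is a list of rows, each an object of numbers: "claw": the finger opening in mm, from 0 to 94; "x", "y", "z": the shift along the tool's x, y, z in mm; "ax", "ay", "az": the turn, a rotation vector about the tool's x, y, z in rad. In form: [{"claw": .., "x": .., "y": .., "z": .., "ax": .., "ay": .., "az": ..}, ...]. A call has exactly 5 rows; each row shifts and turns the commanded pose from where the row before left it, along the tool's axes as they then stand; what a row does not reach is not made up. A row lasts 1/12 s, in which the tool goes at most 41.7 mm and 7.16 degrees, less where a joint would pass 70% of its speed; a pose out of reach is approached as far as the arm can. A call with a gripper value outside its range is refused whole. The fingers move at their own pace and stop on an object; "squeeze" is the grip in N (left out, the last holds). Time passes only in rows, so rows that do not move let the fingers close, or fill a call up. It gives the time, the measured TCP pose, the force, the opening and the grip force at its end, in the units of the state.
- observe(): the state, without advancing time (a new reading comes with each control period).
- snapshot(name): name is "side" or "top"; returns (picture, depth): 400x640x3 uint8, blue, green, red; 400x640 float32, m along the optical axis (not along the pixel's ray), 0 where there is no reading.
- calibration(name): a dict with "camera_matrix" (3x3 intrinsics, pixels), "eye" and "rotation" of the camera in the world. Camera axes: x right, y down, z forward; pixel columns grow to the right and rows downward; lengths in m; the calibration is good to about 2 mm. A picture is of the moment at which its call begins. calibration takes no time and is no camera call.
- job.close_job(): hands the job in; it is judged then, once.
The state is a dict: "time_s": time; "joint_positions": joint angles; "qd": joint speeds; "effort": joint torques, N m; "tcp_pos": TCP position; "orientation": TCP orientation; "ft_force": force on the tool from outside, world axes, zero at the start; "ft_torque": the same for the moment, N m; "width": finger opening in m; "grasp_force": force on a finger pad.
Only numpy, scipy, OpenCV 4.12 (cv2) and the standard library are available. Lean on these libraries where they do the work, as an engineer would, in place of code of your own. Each camera call takes 0.05 s, during which the arm holds its last target. There are 200 camera calls.

### The job

The goldsmith's bench things are piled in one stack; take it apart from the top down, one thing at a time, and set each gently (not dropped), upright as it stood, in the middle of the felt-faced rest that has its own outline: the small brass cube on the small square rest, the round tin on the round rest, the steel block on the large square rest, and the long soldering block on the long rest. Put the cube and the two blocks squarely in line with the edges of their rests, let go of everything, and do not disturb the jar or the hammer.

Things in the scene. Friction and masses are not known exactly. Their poses are not given: they have to be found in the camera images.
- dapping_cube: brass dapping cube with a round dimple in its faces, 24 x 24 x 24 mm, about 0.12 kg, loose, on top of the stack (standing on the tin). Origin: centre of its underside; z up, x and y square to its side faces.
- tin: round closed aluminium tin with a glass window in its flat lid, 44 mm diameter, 22 mm high, about 0.07 kg, loose, standing on the steel bench block. Origin: centre of its underside; z up.
- bench_block: plain square steel bench block, 54 x 54 mm, 20 mm high, about 0.45 kg, loose, lying on the soldering block. Origin: centre of its underside; z up, x and y square to its side faces.
- solder_block: pale ceramic honeycomb soldering block with rows of small dark holes, 110 mm long along its x, 64 mm wide along its y, 24 mm high, about 0.22 kg, loose, at the bottom of the stack on the bench. Origin: centre of its underside; z up. The stack is 90 mm high in all, each thing roughly centred on the one below, turned a little from it.
- rest_small: small square rest, place of the brass cube: fixed flat beech slab with a grey felt face and a bare pale wood edge and no rim, 48 x 48 mm, 6 mm high. Origin: centre of its underside, on the bench; z up, x and y square to its edges.
- rest_round: round rest, place of the tin: fixed flat beech disc with a grey felt face and a bare pale wood edge and no rim, 68 mm diameter, 6 mm high. Origin: centre of its underside, on the bench; z up.
- rest_square: large square rest, place of the steel bench block: fixed flat beech slab with a grey felt face and a bare pale wood edge and no rim, 78 x 78 mm, 6 mm high. Origin: centre of its underside, on the bench; z up, x and y square to its edges.
- rest_long: long rest, place of the soldering block: fixed flat beech slab with a grey felt face and a bare pale wood edge and no rim, 134 mm long along its x, 88 mm wide along its y, 6 mm high. Origin: centre of its underside, on the bench; z up.
- jar: bystander: small amber glass jar with a white cap, 48 mm diameter, 60 mm high, standing loose on the bench near its far middle. Origin: centre of its underside.
- hammer: bystander: small hammer, 200 mm long, lying loose along x at the left side of the bench, head away from the robot, less than 60 mm high. Origin: on the bench, under its handle's line.
There are look-alikes about, which are no part of the job. Leave any blue look-alike of the rest_square alone. There is more than one size of the dapping_cube; the job needs the smaller.

How it is judged:
On the way, in this order (a step that is already met when the one before it is completed fails the run):
1. the brass cube stands released on the small square rest (horizontal distance between dapping_cube and rest_small below 0.012 m and z of dapping_cube in the frame of rest_small between 0.003 and 0.009 m and angle between dapping_cube's own z axis and vertical below 0.1 rad and (angle between the x axis of dapping_cube and the x axis of rest_small, either way round below 0.2 rad or angle between the x axis of dapping_cube and the y axis of rest_small, either way round below 0.2 rad) and contact force between the fingers and dapping_cube below 0.2 N and linear speed of dapping_cube below 0.02 m/s), for 0.2 s.
2. the round tin stands released on the round rest (horizontal distance between tin and rest_round below 0.012 m and z of tin in the frame of rest_round between 0.003 and 0.009 m and angle between tin's own z axis and vertical below 0.1 rad and contact force between the fingers and tin below 0.2 N and linear speed of tin below 0.02 m/s), for 0.2 s.
3. the steel bench block stands released on the large square rest (horizontal distance between bench_block and rest_square below 0.012 m and z of bench_block in the frame of rest_square between 0.003 and 0.009 m and angle between bench_block's own z axis and vertical below 0.1 rad and (angle between the x axis of bench_block and the x axis of rest_square, either way round below 0.2 rad or angle between the x axis of bench_block and the y axis of rest_square, either way round below 0.2 rad) and contact force between the fingers and bench_block below 0.2 N and linear speed of bench_block below 0.02 m/s), for 0.2 s.
4. the soldering block stands released on the long rest (horizontal distance between solder_block and rest_long below 0.012 m and z of solder_block in the frame of rest_long between 0.003 and 0.009 m and angle between solder_block's own z axis and vertical below 0.1 rad and angle between the x axis of solder_block and the x axis of rest_long, either way round below 0.2 rad and contact force between the fingers and solder_block below 0.2 N and linear speed of solder_block below 0.02 m/s), for 0.2 s.
At the end, for the whole second after the job is handed in: Each thing stands upright (0.1 rad) on top of its own rest (height within 3 mm), centres within 12 mm; cube and both blocks in line with their rests within 0.2 rad (squares: any quarter turn; soldering block: long side along the long rest, either way round); all released and at rest (all of step 1 and all of step 2 and all of step 3 and all of step 4); the robot touches nothing.
It fails at once if the jar is pushed more than 20 mm (distance of jar from where it was at the start of the episode above 0.02 m).
It fails at once if the hammer is pushed more than 20 mm (distance of hammer from where it was at the start of the episode above 0.02 m).
It fails at once if one of the four things is dropped (let go and falling faster than 0.6 m/s, a fall of about 20 mm) ((linear speed of dapping_cube above 0.6 m/s and contact force between anything else and dapping_cube below 0.05 N) or (linear speed of tin above 0.6 m/s and contact force between anything else and tin below 0.05 N) or (linear speed of bench_block above 0.6 m/s and contact force between anything else and bench_block below 0.05 N) or (linear speed of solder_block above 0.6 m/s and contact force between anything else and solder_block below 0.05 N)).
It also fails if it takes over 128 s, if anything falls off the work surface, if the arm or the gripper's body presses on something with over 40 N, if the wrist force passes 120 N, or if a joint passes its speed limit or range.

## Working session

There is one attempt and no reset: what is moved stays moved. The work goes in short steps, Python scripts to look and compute and a tool call to move; the robot and the scene stay as the last step left them, time stands still between calls to the robot, and variables do not carry over. Pictures are saved under pics/ and viewed, at most 14 in all, crops included, and the job is handed in when it is done.

Besides the shell and the picture viewer there is one more tool, called after ">>>" by a JSON object that holds its "fn" and its "kwargs", one argument or row to a line. play_rows: Moves the arm, as the interface text tells. Its arguments: {"type":"object","properties":{"plan":{"type":"array"},"squeeze":{"type":"number"}},"required":["plan"]}

```bash
mkdir -p pics; ls
python3 - <<'E'
from cell import observe, snapshot, calibration
import numpy as np, cv2
print(observe())
for n in("side","top"):
    p,d=snapshot(n); cv2.imwrite(f"pics/{n}0.png",p); np.savez(f"{n}0.npz",p=p,d=d); print(n,calibration(n))
E
```

```text
pics
{'time_s': 0.0, 'joint_positions': array([ 1.12644605e+00,  3.00469388e-01,  1.52158860e+00,  1.07786323e-05,
        1.32069611e+00, -6.65999201e-02]), 'qd': array([ 0.00128201, -0.00087958,  0.00055236,  0.00112738,  0.00166371,
       -0.00028181]), 'effort': array([ 5.97305007e-04, -5.31811488e+01, -3.52737236e+01,  7.08424137e-02,
        2.43438041e-02, -7.52624169e-05]), 'tcp_pos': array([0.20274256, 0.51098332, 0.20488409]), 'orientation': array([-3.14043448e+00, -8.77118753e-05,  2.76383958e+00]), 'ft_force': array([0.20244772, 0.14957735, 0.25012944]), 'ft_torque': array([0.00481803, 0.03411578, 0.05402294]), 'grasp_force': 0.0, 'width': 0.09361286555601592}
side {'camera_matrix': array([[442.25243897,   0.        , 317.33302869],
       [  0.        , 442.25243897, 203.50395391],
       [  0.        ,   0.        ,   1.        ]]), 'eye': array([ 0.26285711, -0.79891735,  0.5919239 ]), 'rotation': array([-2.09230106,  0.00377165, -0.29124171])}
top {'camera_matrix': array([[474.38309243,   0.        , 318.30703894],
       [  0.        , 474.38309243, 201.45380363],
       [  0.        ,   0.        ,   1.        ]]), 'eye': array([0.29320444, 0.07817989, 1.17032537]), 'rotation': array([-2.95246518, -0.01017518, -1.58942598])}
```

View pics/top0.png

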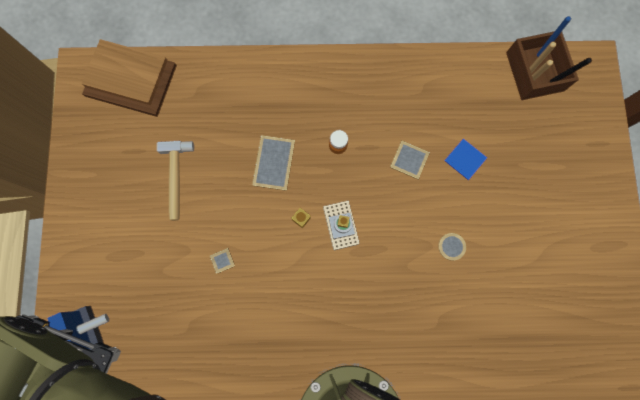

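View pics/side0.png

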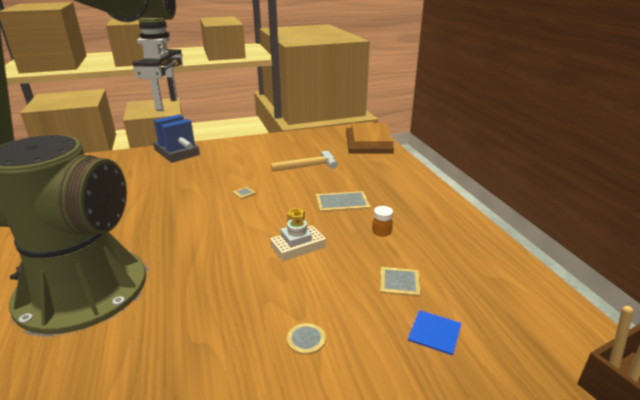

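```bash
cat > h.py <<'E'
import numpy as np, cv2
from scipy.spatial.transform import Rotation as Ro
from cell import observe, snapshot, calibration
def cam(n):
    c=calibration(n); return c["camera_matrix"],np.array(c["eye"]),Ro.from_euler("xyz",c["rotation"]).as_matrix()
def cloud(n,d):
    K,e,R=cam(n); v,u=np.mgrid[0:400,0:640]
    r=np.stack([(u-K[0,2])/K[0,0],(v-K[1,2])/K[1,1],np.ones(u.shape)],-1)*d[...,None]
    return r@R.T+e
def warp(n,p,z,cx,cy,s,mm=0.5):
    "metric view: right=-y, up=+x, s=half size m, mm per px"
    K,e,R=cam(n); N=int(2*s*1000/mm); k=mm/1000
    H=K@R.T@(np.array([[0,-k,cx+s],[-k,0,cy+s],[0,0,z]])-np.outer(e,[0,0,1]))
    return cv2.warpPerspective(p,H,(N,N),flags=cv2.INTER_CUBIC|cv2.WARP_INVERSE_MAP)
def proj(n,P):
    K,e,R=cam(n); q=(K@R.T@(np.asarray(P)-e)); return q[:2]/q[2]
def toworld(px,cx,cy,s,mm=0.5):
    k=mm/1000; return np.array([cx+s-px[1]*k, cy+s-px[0]*k])
E
python3 - <<'E'
from h import *
f=np.load("top0.npz");p,d=f["p"],f["d"];C=cloud("top",d)
print("bench z",np.median(C[180:260,520:600,2]),np.median(C[180:260,230:280,2]))
hsv=cv2.cvtColor(p,cv2.COLOR_BGR2HSV)
for n,(u,v),z in [("small",(222,261),.006),("long",(274,162),.006),("square",(409,160),.006),("round",(452,247),.006)]:
    c=C[v,u]; w=warp("top",p,z,c[0],c[1],.1); h=cv2.cvtColor(w,cv2.COLOR_BGR2HSV)
    m=((h[...,1]<90)).astype(np.uint8)
    k,l,st,ce=cv2.connectedComponentsWithStats(m); i=l[200,200]
    q=np.argwhere(l==i)[:,::-1].astype(np.float32)
    r=cv2.minAreaRect(cv2.convexHull(q))
    b=cv2.boxPoints(r); W=np.array([toworld(x,c[0],c[1],.1) for x in b])
    e1=W[1]-W[0];e2=W[2]-W[1]; 
    print(n,"c",W.mean(0),"cent",toworld(ce[i],c[0],c[1],.1),"sides",np.linalg.norm(e1),np.linalg.norm(e2),"ang",np.degrees(np.arctan2(*e1[::-1])),np.degrees(np.arctan2(*e2[::-1])),"reach",np.hypot(*W.mean(0)))
# stack
B=C[195:255,315:370]; print(np.round(np.percentile(B[...,2],[50,80,90,97,99,100]),4))
for lo,hi in((.082,.10),(.058,.074),(.036,.052),(.016,.032)):
    s=B[(B[...,2]>lo)&(B[...,2]<hi)]; print(lo,len(s),s.mean(0),s.min(0),s.max(0))
    r=cv2.minAreaRect((s[:,:2]*1000).astype(np.float32));print(r)
P=C[205:232,288:315];s=P[P[...,2]>.015];print("big cube",len(s),s.mean(0),s.max(0),s.min(0))
J=C[125:160,322:358];s=J[J[...,2]>.04];print("jar",s.mean(0),s.max(0))
H=C[135:225,150:200];s=H[H[...,2]>.01];print("hammer",s.min(0),s.max(0))
x=C[250,221]
a=warp("top",p,.078,*C[222,341,:2],.06,.3); b=warp("top",p,.024,*C[222,341,:2],.08,.3)
cv2.imwrite("pics/w.png",np.hstack([cv2.resize(a,(400,400)),cv2.resize(b,(400,400))]));print(C[222,341])
E
```

```text
bench z -0.0003059992737152184 -0.0008354238356467203
small c [0.37366525 0.3009023 ] cent [0.37350355 0.30043884] sides 0.047466943143594946 0.04680104351038971 ang -67.8905566033959 -157.8905675011023 reach 0.4797581805032514
long c [0.61994277 0.17498666] cent [0.61947055 0.17456265] sides 0.13382078229064648 0.08811785816576692 ang -9.462321683594656 -99.46232061516436 reach 0.6441656379653335
square c [ 0.62182949 -0.17261559] cent [ 0.62127166 -0.17225875] sides 0.07779376219835313 0.07767440935592683 ang -25.26730736409257 -115.26730551041848 reach 0.6453433636486628
round c [ 0.39865825 -0.26477811] cent [ 0.39832353 -0.26469077] sides 0.06400000303983686 0.06450000405311584 ang -90.0 180.0 reach 0.4785768973430346
[1.0000e-03 2.5100e-02 4.5000e-02 8.8000e-02 9.1100e-02 1.1703e+00]
0.082 111 [0.45403272 0.00654768 0.089181  ] [ 0.44148544 -0.00675521  0.08227617] [0.4678038  0.01918024 0.09338385]
((454.3538818359375, 6.443918228149414), (23.879867553710938, 23.770824432373047), 79.317626953125)
0.058 159 [0.4481304  0.00724337 0.06516374] [ 0.4305669  -0.0157115   0.05815273
[... 179 characters left out ...]
78] [ 0.4195911  -0.02161746  0.03630067] [0.47945329 0.03788277 0.04908086]
((450.1407165527344, 7.847528457641602), (54.393619537353516, 54.09645462036133), 11.041197776794434)
0.016 661 [0.45454763 0.00919129 0.02327787] [ 0.3946286  -0.03468657  0.01661429] [0.51254853 0.04887899 0.0312743 ]
((454.4533996582031, 8.021129608154297), (110.18927764892578, 64.4028091430664), 12.43019962310791)
big cube 217 [0.47262099 0.10549913 0.03268107] [0.49539515 0.12734468 0.03811295] [0.45032482 0.08333394 0.01646973]
jar [0.65371624 0.01117253 0.07964555] [0.68424517 0.07817989 1.17032537]
hammer [0.29320444 0.07817989 0.01001385] [0.67558229 0.46512303 1.17032537]
[0.45114405 0.01186744 0.08743792]
```

View pics/w.png

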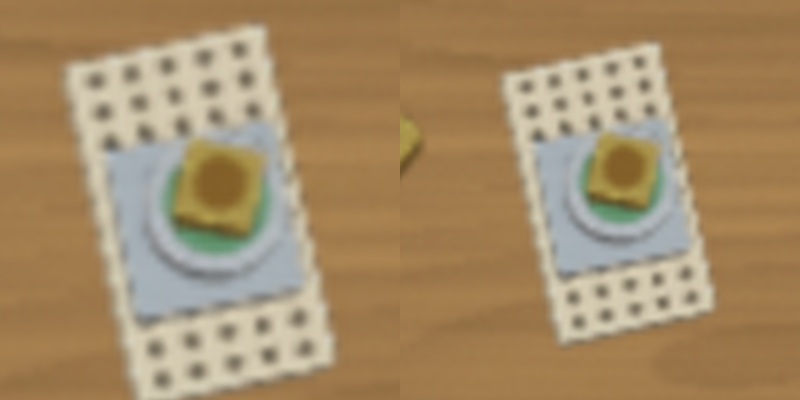

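```bash
cat > go.py <<'E'
# args: groups x,y,z,phi ; prints turn (rad) then shifts (mm, in the axes after the turn), chained from the present pose
import sys; from h import *
s=observe(); p=np.array(s["tcp_pos"]); y=s["orientation"][2]
print("t",round(s["time_s"],2),"tcp",np.round(p,4),"phi",round(np.degrees(y)-90,1),"w",round(s["width"],4),"F",round(float(s["grasp_force"]),2),np.round(s["ft_force"],1),"q6",round(s["joint_positions"][5],2))
for a in sys.argv[1:]:
    t=[float(v) for v in a.split(",")]; yt=np.radians(t[3]+90)
    az=-((yt-y+np.pi)%(2*np.pi)-np.pi); y=yt; d=(np.array(t[:3])-p)*1000; p=np.array(t[:3])
    print(a,"az %.3f"%az,"x %.1f y %.1f z %.1f"%(np.cos(y)*d[0]+np.sin(y)*d[1],np.sin(y)*d[0]-np.cos(y)*d[1],-d[2]))
E
python3 go.py .454,.0065,.14,79.3 .454,.0065,.070,79.3
```

```text
t 0.1 tcp [0.2028 0.511  0.205 ] phi 68.4 w 0.0937 F 0.0 [ 0.3  0.3 -0.1] q6 -0.07
.454,.0065,.14,79.3 az -0.191 x -340.5 y -449.1 z 65.0
.454,.0065,.070,79.3 az -0.000 x 0.0 y 0.0 z 70.0
```

>>> {"fn": "play_rows", "kwargs": {
  "plan": [
    {"claw": 94, "x": 0, "y": 0, "z": 0, "ax": 0, "ay": 0, "az": -0.0955},
    {"claw": 94, "x": 0, "y": 0, "z": 0, "ax": 0, "ay": 0, "az": -0.0955},
    {"claw": 94, "x": -18.9, "y": -25, "z": 0, "ax": 0, "ay": 0, "az": 0},
    {"claw": 94, "x": -18.9, "y": -25, "z": 0, "ax": 0, "ay": 0, "az": 0},
    {"claw": 94, "x": -18.9, "y": -25, "z": 0, "ax": 0, "ay": 0, "az": 0}
  ],
  "squeeze": 15
}}

```text
time_s: 0.52
tcp_pos: [0.2447, 0.4258, 0.2049]
orientation: [-3.141, -0.0, 2.956]
ft_force: [1.6, 0.7, 1.0]
width: 0.0939
grasp_force: 0.0
```

>>> {"fn": "play_rows", "kwargs": {
  "plan": [
    {"claw": 94, "x": -18.9, "y": -25, "z": 0, "ax": 0, "ay": 0, "az": 0},
    {"claw": 94, "x": -18.9, "y": -25, "z": 0, "ax": 0, "ay": 0, "az": 0},
    {"claw": 94, "x": -18.9, "y": -25, "z": 0, "ax": 0, "ay": 0, "az": 0},
    {"claw": 94, "x": -18.9, "y": -25, "z": 0, "ax": 0, "ay": 0, "az": 0},
    {"claw": 94, "x": -18.9, "y": -25, "z": 0, "ax": 0, "ay": 0, "az": 0}
  ]
}}

```text
time_s: 0.93
tcp_pos: [0.3145, 0.2851, 0.2053]
orientation: [-3.141, -0.0, 2.955]
ft_force: [0.3, 0.4, 0.8]
width: 0.0938
grasp_force: 0.0
```

>>> {"fn": "play_rows", "kwargs": {
  "plan": [
    {"claw": 94, "x": -18.9, "y": -25, "z": 0, "ax": 0, "ay": 0, "az": 0},
    {"claw": 94, "x": -18.9, "y": -25, "z": 0, "ax": 0, "ay": 0, "az": 0},
    {"claw": 94, "x": -18.9, "y": -25, "z": 0, "ax": 0, "ay": 0, "az": 0},
    {"claw": 94, "x": -18.9, "y": -25, "z": 0, "ax": 0, "ay": 0, "az": 0},
    {"claw": 94, "x": -18.9, "y": -25, "z": 0, "ax": 0, "ay": 0, "az": 0}
  ]
}}

```text
time_s: 1.35
tcp_pos: [0.3842, 0.1447, 0.2054]
orientation: [-3.142, -0.0, 2.955]
ft_force: [0.2, 0.0, -0.1]
width: 0.094
grasp_force: 0.0
```

>>> {"fn": "play_rows", "kwargs": {
  "plan": [
    {"claw": 60, "x": -18.9, "y": -25, "z": 0, "ax": 0, "ay": 0, "az": 0},
    {"claw": 60, "x": -18.9, "y": -25, "z": 0, "ax": 0, "ay": 0, "az": 0},
    {"claw": 60, "x": -18.9, "y": -25, "z": 0, "ax": 0, "ay": 0, "az": 0},
    {"claw": 60, "x": -18.9, "y": -25, "z": 10, "ax": 0, "ay": 0, "az": 0},
    {"claw": 60, "x": -18.9, "y": -25, "z": 10, "ax": 0, "ay": 0, "az": 0}
  ]
}}

```text
time_s: 1.77
tcp_pos: [0.4541, 0.0042, 0.1854]
orientation: [3.141, 0.001, 2.955]
ft_force: [1.5, 0.4, -0.2]
width: 0.064
grasp_force: 0.0
```

```bash
python3 go.py .454,.0065,.070,79.3
```

```text
t 1.77 tcp [0.4541 0.0042 0.1854] phi 79.3 w 0.064 F 0.0 [ 1.5  0.4 -0.2] q6 -1.46
.454,.0065,.070,79.3 az -0.000 x 0.6 y 2.2 z 115.4
```

>>> {"fn": "play_rows", "kwargs": {
  "plan": [
    {"claw": 45, "x": 0.6, "y": 2.2, "z": 23, "ax": 0, "ay": 0, "az": 0},
    {"claw": 45, "x": 0, "y": 0, "z": 23, "ax": 0, "ay": 0, "az": 0},
    {"claw": 45, "x": 0, "y": 0, "z": 23, "ax": 0, "ay": 0, "az": 0},
    {"claw": 45, "x": 0, "y": 0, "z": 23, "ax": 0, "ay": 0, "az": 0},
    {"claw": 45, "x": 0, "y": 0, "z": 13, "ax": 0, "ay": 0, "az": 0}
  ]
}}

```text
time_s: 2.18
tcp_pos: [0.4523, 0.0081, 0.078]
orientation: [-3.141, -0.003, 2.955]
ft_force: [0.3, -0.3, 0.0]
width: 0.0451
grasp_force: 0.0
```

>>> {"fn": "play_rows", "kwargs": {
  "plan": [
    {"claw": 45, "x": 0, "y": 0, "z": 7, "ax": 0, "ay": 0, "az": 0},
    {"claw": 45, "x": 0, "y": 0, "z": 3, "ax": 0, "ay": 0, "az": 0},
    {"claw": 30, "x": 0, "y": 0, "z": 0, "ax": 0, "ay": 0, "az": 0},
    {"claw": 26, "x": 0, "y": 0, "z": 0, "ax": 0, "ay": 0, "az": 0},
    {"claw": 22, "x": 0, "y": 0, "z": 0, "ax": 0, "ay": 0, "az": 0}
  ],
  "squeeze": 12
}}

```text
time_s: 2.6
tcp_pos: [0.4539, 0.0081, 0.0713]
orientation: [3.141, 0.002, 2.955]
ft_force: [-0.4, -0.1, -0.9]
width: 0.0284
grasp_force: 0.0
```

>>> {"fn": "play_rows", "kwargs": {
  "plan": [
    {"claw": 10, "x": 0, "y": 0, "z": 0, "ax": 0, "ay": 0, "az": 0},
    {"claw": 10, "x": 0, "y": 0, "z": 0, "ax": 0, "ay": 0, "az": 0},
    {"claw": 10, "x": 0, "y": 0, "z": 0, "ax": 0, "ay": 0, "az": 0},
    {"claw": 10, "x": 0, "y": 0, "z": 0, "ax": 0, "ay": 0, "az": 0},
    {"claw": 10, "x": 0, "y": 0, "z": 0, "ax": 0, "ay": 0, "az": 0}
  ]
}}

```text
time_s: 3.02
tcp_pos: [0.4539, 0.0081, 0.0712]
orientation: [3.141, 0.001, 2.955]
ft_force: [-1.6, 0.3, 7.7]
width: 0.0242
grasp_force: 12.0
```

```bash
python3 go.py .454,.0065,.14,112.1 .3737,.3007,.14,112.1 .3737,.3007,.011,112.1; python3 -c "
from h import *
p,d=snapshot('side');u,v=map(int,proj('side',[.454,.0065,.07]));c=p[v-55:v+35,u-60:u+60];cv2.imwrite('pics/g1.png',cv2.resize(c,None,fx=5,fy=5,interpolation=2))"
```

```text
t 3.02 tcp [0.4539 0.0081 0.0712] phi 79.3 w 0.0242 F 11.98 [-1.6  0.3  7.7] q6 -1.45
.454,.0065,.14,112.1 az -0.573 x 0.5 y -1.5 z -68.8
.3737,.3007,.14,112.1 az -0.000 x -36.3 y 302.8 z -0.0
.3737,.3007,.011,112.1 az -0.000 x -0.0 y 0.0 z 129.0
```

View pics/g1.png

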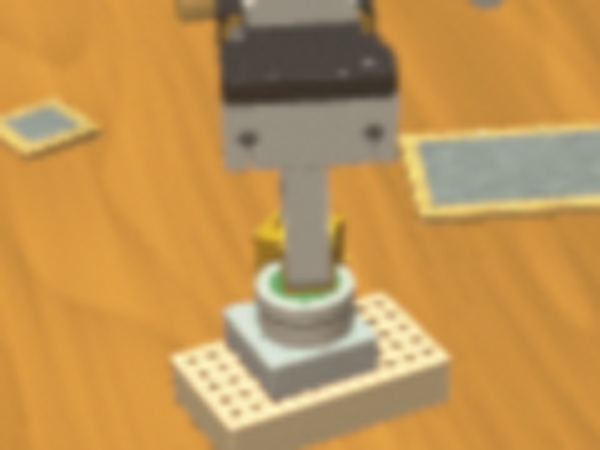

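>>> {"fn": "play_rows", "kwargs": {
  "plan": [
    {"claw": 10, "x": 0, "y": 0, "z": -8, "ax": 0, "ay": 0, "az": 0},
    {"claw": 10, "x": 0, "y": 0, "z": -20, "ax": 0, "ay": 0, "az": -0.1},
    {"claw": 10, "x": 0, "y": 0, "z": -20, "ax": 0, "ay": 0, "az": -0.12},
    {"claw": 10, "x": 0, "y": 0, "z": -20, "ax": 0, "ay": 0, "az": -0.12},
    {"claw": 10, "x": 0, "y": 0, "z": 0, "ax": 0, "ay": 0, "az": -0.12}
  ]
}}

```text
time_s: 3.48
tcp_pos: [0.4548, 0.0081, 0.1424]
orientation: [-3.14, 0.005, -2.862]
ft_force: [0.3, 0.5, -0.6]
width: 0.0238
grasp_force: 12.0
```

>>> {"fn": "play_rows", "kwargs": {
  "plan": [
    {"claw": 10, "x": 0, "y": 0, "z": 0, "ax": 0, "ay": 0, "az": -0.113},
    {"claw": 10, "x": -3, "y": 24, "z": 0, "ax": 0, "ay": 0, "az": 0},
    {"claw": 10, "x": -3, "y": 24, "z": 0, "ax": 0, "ay": 0, "az": 0},
    {"claw": 10, "x": -3, "y": 24, "z": 0, "ax": 0, "ay": 0, "az": 0},
    {"claw": 10, "x": -3, "y": 24, "z": 0, "ax": 0, "ay": 0, "az": 0}
  ]
}}

```text
time_s: 3.9
tcp_pos: [0.4279, 0.1025, 0.139]
orientation: [-3.142, 0.0, -2.756]
ft_force: [-1.1, 0.0, -1.3]
width: 0.0239
grasp_force: 12.0
```

>>> {"fn": "play_rows", "kwargs": {
  "plan": [
    {"claw": 10, "x": -3, "y": 24, "z": 0, "ax": 0, "ay": 0, "az": 0},
    {"claw": 10, "x": -3, "y": 24, "z": 0, "ax": 0, "ay": 0, "az": 0},
    {"claw": 10, "x": -3, "y": 24, "z": 0, "ax": 0, "ay": 0, "az": 0},
    {"claw": 10, "x": -3, "y": 24, "z": 0, "ax": 0, "ay": 0, "az": 0},
    {"claw": 10, "x": -3, "y": 24, "z": 0, "ax": 0, "ay": 0, "az": 0}
  ]
}}

```text
time_s: 4.32
tcp_pos: [0.3965, 0.2195, 0.1391]
orientation: [-3.142, 0.0, -2.755]
ft_force: [0.8, 0.1, -0.5]
width: 0.0239
grasp_force: 12.0
```

>>> {"fn": "play_rows", "kwargs": {
  "plan": [
    {"claw": 10, "x": -3, "y": 24, "z": 0, "ax": 0, "ay": 0, "az": 0},
    {"claw": 10, "x": -3, "y": 20, "z": 0, "ax": 0, "ay": 0, "az": 0},
    {"claw": 10, "x": -3, "y": 19, "z": 0, "ax": 0, "ay": 0, "az": 0},
    {"claw": 10, "x": 0, "y": 0, "z": 30, "ax": 0, "ay": 0, "az": 0},
    {"claw": 10, "x": 0, "y": 0, "z": 30, "ax": 0, "ay": 0, "az": 0}
  ]
}}

```text
time_s: 4.73
tcp_pos: [0.3821, 0.2815, 0.0792]
orientation: [3.141, 0.004, -2.754]
ft_force: [0.6, 0.8, -1.9]
width: 0.0242
grasp_force: 12.0
```

```bash
python3 go.py .3737,.3007,.0115,112.1
```

```text
t 4.73 tcp [0.3821 0.2815 0.0792] phi -247.8 w 0.0242 F 11.98 [ 0.6  0.8 -1.9] q6 -1.4
.3737,.3007,.0115,112.1 az 0.002 x 0.5 y 20.9 z 67.7
```

>>> {"fn": "play_rows", "kwargs": {
  "plan": [
    {"claw": 10, "x": 0.5, "y": 20.9, "z": 5, "ax": 0, "ay": 0, "az": 0},
    {"claw": 10, "x": 0, "y": 0, "z": 20, "ax": 0, "ay": 0, "az": 0},
    {"claw": 10, "x": 0, "y": 0, "z": 20, "ax": 0, "ay": 0, "az": 0},
    {"claw": 10, "x": 0, "y": 0, "z": 15, "ax": 0, "ay": 0, "az": 0},
    {"claw": 10, "x": 0, "y": 0, "z": 0, "ax": 0, "ay": 0, "az": 0}
  ]
}}

```text
time_s: 5.15
tcp_pos: [0.3721, 0.2985, 0.0164]
orientation: [-3.141, -0.004, -2.755]
ft_force: [0.6, 0.2, -1.6]
width: 0.0239
grasp_force: 12.0
```

>>> {"fn": "play_rows", "kwargs": {
  "plan": [
    {"claw": 10, "x": 0, "y": 0, "z": 3, "ax": 0, "ay": 0, "az": 0},
    {"claw": 10, "x": 0, "y": 0, "z": 2, "ax": 0, "ay": 0, "az": 0},
    {"claw": 10, "x": 0, "y": 0, "z": 1.5, "ax": 0, "ay": 0, "az": 0},
    {"claw": 10, "x": 0, "y": 0, "z": 0, "ax": 0, "ay": 0, "az": 0},
    {"claw": 10, "x": 0, "y": 0, "z": 0, "ax": 0, "ay": 0, "az": 0}
  ]
}}

```text
time_s: 5.57
tcp_pos: [0.3736, 0.2994, 0.0125]
orientation: [3.141, 0.001, -2.755]
ft_force: [0.0, -0.4, -0.1]
width: 0.0238
grasp_force: 12.0
```

```bash
python3 go.py .3737,.3007,.0115,112.1
```

```text
t 5.57 tcp [0.3736 0.2994 0.0125] phi -247.9 w 0.0238 F 11.98 [ 0.  -0.4 -0.1] q6 -1.36
.3737,.3007,.0115,112.1 az 0.000 x -0.6 y 1.1 z 1.0
```

>>> {"fn": "play_rows", "kwargs": {
  "plan": [
    {"claw": 10, "x": 0, "y": 1, "z": 0.7, "ax": 0, "ay": 0, "az": 0},
    {"claw": 10, "x": 0, "y": 0, "z": 0.5, "ax": 0, "ay": 0, "az": 0},
    {"claw": 10, "x": 0, "y": 0, "z": 0, "ax": 0, "ay": 0, "az": 0},
    {"claw": 10, "x": 0, "y": 0, "z": 0, "ax": 0, "ay": 0, "az": 0},
    {"claw": 10, "x": 0, "y": 0, "z": 0, "ax": 0, "ay": 0, "az": 0}
  ]
}}

```text
time_s: 5.98
tcp_pos: [0.3731, 0.3005, 0.0112]
orientation: [3.141, 0.001, -2.755]
ft_force: [-2.3, -1.0, 4.9]
width: 0.024
grasp_force: 12.0
```

Contact. Release, rise, and start back to the stack.

>>> {"fn": "play_rows", "kwargs": {
  "plan": [
    {"claw": 26, "x": 0, "y": 0, "z": 0, "ax": 0, "ay": 0, "az": 0},
    {"claw": 32, "x": 0, "y": 0, "z": 0, "ax": 0, "ay": 0, "az": 0},
    {"claw": 45, "x": 0, "y": 0, "z": 0, "ax": 0, "ay": 0, "az": 0},
    {"claw": 50, "x": 0, "y": 0, "z": 0, "ax": 0, "ay": 0, "az": 0},
    {"claw": 60, "x": 0, "y": 0, "z": -5, "ax": 0, "ay": 0, "az": 0}
  ]
}}

```text
time_s: 6.4
tcp_pos: [0.3725, 0.2999, 0.0152]
orientation: [-3.141, -0.001, -2.755]
ft_force: [-0.6, 0.2, -0.4]
width: 0.0489
grasp_force: 0.0
```

>>> {"fn": "play_rows", "kwargs": {
  "plan": [
    {"claw": 60, "x": 0, "y": 0, "z": -20, "ax": 0, "ay": 0, "az": 0},
    {"claw": 60, "x": 0, "y": 0, "z": -30, "ax": 0, "ay": 0, "az": 0},
    {"claw": 60, "x": 0, "y": 0, "z": -30, "ax": 0, "ay": 0, "az": 0},
    {"claw": 60, "x": 0, "y": 0, "z": -30, "ax": 0, "ay": 0, "az": 0},
    {"claw": 60, "x": 0, "y": 0, "z": 0, "ax": 0, "ay": 0, "az": 0}
  ]
}}

```text
time_s: 6.82
tcp_pos: [0.3748, 0.3015, 0.1314]
orientation: [3.14, 0.008, -2.755]
ft_force: [-0.4, 0.1, 0.2]
width: 0.0598
grasp_force: 0.0
```

```bash
cat > look.py <<'E'
from h import *
p,d=snapshot('top');C=cloud('top',d);np.savez('last.npz',p=p,d=d)
def rect(z0,z1,x0,x1,y0,y1,lab):
    m=(C[...,2]>z0)&(C[...,2]<z1)&(C[...,0]>x0)&(C[...,0]<x1)&(C[...,1]>y0)&(C[...,1]<y1); s=C[m]
    if len(s)<5: print(lab,"none");return
    r=cv2.minAreaRect((s[:,:2]*1000).astype(np.float32));print(lab,len(s),"z %.4f"%np.median(s[:,2]),[np.round(v,1) for v in r])
E
python3 go.py .453,.0063,.12,79.3 .453,.0063,.049,79.3
python3 - <<'E'
from look import *
rect(.022,.042,.34,.41,.27,.33,"cube")
rect(.058,.074,.40,.50,-.04,.06,"tin")
rect(.036,.052,.40,.50,-.04,.06,"block")
rect(.016,.032,.36,.54,-.06,.07,"solder")
a=warp("top",p,.03,.3737,.3007,.06,.3); b=warp("top",p,.066,.453,.0065,.06,.3)
cv2.imwrite("pics/w1.png",np.hstack([a,b]))
E
```

```text
t 6.82 tcp [0.3748 0.3015 0.1314] phi -247.9 w 0.0598 F 0.0 [-0.4  0.1  0.2] q6 -1.36
.453,.0063,.12,79.3 az 0.573 x -131.7 y -275.6 z 11.4
.453,.0063,.049,79.3 az -0.000 x 0.0 y 0.0 z 71.0
cube none
tin 277 z 0.0650 [array([452.3,   6.1]), array([42.5, 43.2]), np.float64(35.8)]
block 221 z 0.0431 [array([450.4,   7.9]), array([54.9, 54. ]), np.float64(11.1)]
solder 659 z 0.0233 [array([454.4,   8. ]), array([110.3,  64.4]), np.float64(12.8)]
```

View pics/w1.png

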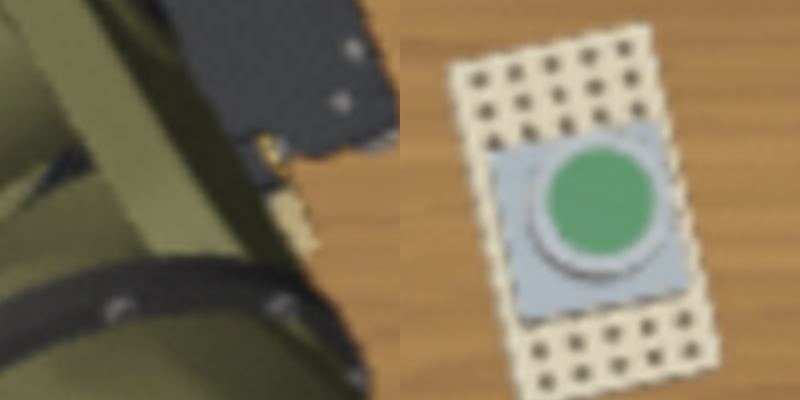

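```bash
python3 go.py .4525,.0062,.12,101 .4525,.0062,.049,101
```

```text
t 6.87 tcp [0.374  0.301  0.1286] phi -247.9 w 0.0601 F 0.0 [-0.3 -0.5 -1. ] q6 -1.36
.4525,.0062,.12,101 az 0.194 x -20.8 y -304.4 z 8.6
.4525,.0062,.049,101 az -0.000 x -0.0 y 0.0 z 71.0
```

>>> {"fn": "play_rows", "kwargs": {
  "plan": [
    {"claw": 66, "x": 0, "y": 0, "z": 0, "ax": 0, "ay": 0, "az": 0.097},
    {"claw": 66, "x": 0, "y": 0, "z": 0, "ax": 0, "ay": 0, "az": 0.097},
    {"claw": 66, "x": -1.6, "y": -20, "z": 0, "ax": 0, "ay": 0, "az": 0},
    {"claw": 66, "x": -1.6, "y": -29, "z": 0, "ax": 0, "ay": 0, "az": 0},
    {"claw": 66, "x": -1.6, "y": -29, "z": 0, "ax": 0, "ay": 0, "az": 0}
  ]
}}

```text
time_s: 7.28
tcp_pos: [0.392, 0.2237, 0.1248]
orientation: [-3.141, -0.002, -2.948]
ft_force: [0.1, -0.0, -0.8]
width: 0.066
grasp_force: 0.0
```

>>> {"fn": "play_rows", "kwargs": {
  "plan": [
    {"claw": 66, "x": -2, "y": -29, "z": 0, "ax": 0, "ay": 0, "az": 0},
    {"claw": 66, "x": -2, "y": -29, "z": 0, "ax": 0, "ay": 0, "az": 0},
    {"claw": 66, "x": -2, "y": -29, "z": 0, "ax": 0, "ay": 0, "az": 0},
    {"claw": 66, "x": -2, "y": -29, "z": 0, "ax": 0, "ay": 0, "az": 0},
    {"claw": 66, "x": -2, "y": -29, "z": 0, "ax": 0, "ay": 0, "az": 0}
  ]
}}

```text
time_s: 7.7
tcp_pos: [0.4297, 0.0827, 0.125]
orientation: [3.141, -0.001, -2.949]
ft_force: [1.1, 0.3, 0.4]
width: 0.0659
grasp_force: 0.0
```

>>> {"fn": "play_rows", "kwargs": {
  "plan": [
    {"claw": 66, "x": -2, "y": -29, "z": 0, "ax": 0, "ay": 0, "az": 0},
    {"claw": 66, "x": -2, "y": -29, "z": 0, "ax": 0, "ay": 0, "az": 0},
    {"claw": 66, "x": -2, "y": -23, "z": 5, "ax": 0, "ay": 0, "az": 0},
    {"claw": 66, "x": 0, "y": 0, "z": 10, "ax": 0, "ay": 0, "az": 0},
    {"claw": 66, "x": 0, "y": 0, "z": 0, "ax": 0, "ay": 0, "az": 0}
  ]
}}

```text
time_s: 8.12
tcp_pos: [0.4503, 0.0052, 0.1085]
orientation: [3.141, -0.003, -2.951]
ft_force: [-1.2, 0.4, -0.2]
width: 0.0662
grasp_force: 0.0
```

```bash
python3 go.py .4525,.0062,.049,101
python3 - <<'E'
from look import *
rect(.022,.042,.34,.41,.27,.33,"cube")
E
```

```text
t 8.12 tcp [0.4503 0.0052 0.1085] phi -259.1 w 0.0662 F 0.0 [-1.2  0.4 -0.2] q6 -1.83
.4525,.0062,.049,101 az -0.002 x -2.3 y 0.5 z 59.5
cube 103 z 0.0284 [array([373.1, 299.4]), array([23.7, 23.6]), np.float64(21.5)]
```

>>> {"fn": "play_rows", "kwargs": {
  "plan": [
    {"claw": 66, "x": -2, "y": 0.5, "z": 15, "ax": 0, "ay": 0, "az": 0},
    {"claw": 66, "x": 0, "y": 0, "z": 20, "ax": 0, "ay": 0, "az": 0},
    {"claw": 66, "x": 0, "y": 0, "z": 14, "ax": 0, "ay": 0, "az": 0},
    {"claw": 66, "x": 0, "y": 0, "z": 7, "ax": 0, "ay": 0, "az": 0},
    {"claw": 66, "x": 0, "y": 0, "z": 3, "ax": 0, "ay": 0, "az": 0}
  ]
}}

```text
time_s: 8.58
tcp_pos: [0.4527, 0.0075, 0.051]
orientation: [3.141, -0.002, -2.948]
ft_force: [-0.3, 0.1, -0.1]
width: 0.066
grasp_force: 0.0
```

>>> {"fn": "play_rows", "kwargs": {
  "plan": [
    {"claw": 50, "x": 0, "y": 0, "z": 0, "ax": 0, "ay": 0, "az": 0},
    {"claw": 46, "x": 0, "y": 0, "z": 0, "ax": 0, "ay": 0, "az": 0},
    {"claw": 44, "x": 0, "y": 0, "z": 0, "ax": 0, "ay": 0, "az": 0},
    {"claw": 35, "x": 0, "y": 0, "z": 0, "ax": 0, "ay": 0, "az": 0},
    {"claw": 30, "x": 0, "y": 0, "z": 0, "ax": 0, "ay": 0, "az": 0}
  ],
  "squeeze": 10
}}

```text
time_s: 9.0
tcp_pos: [0.4537, 0.0067, 0.0524]
orientation: [-3.141, 0.001, -2.949]
ft_force: [-1.3, 1.3, 5.9]
width: 0.0434
grasp_force: 10.0
```

>>> {"fn": "play_rows", "kwargs": {
  "plan": [
    {"claw": 30, "x": 0, "y": 0, "z": 0, "ax": 0, "ay": 0, "az": 0},
    {"claw": 30, "x": 0, "y": 0, "z": 0, "ax": 0, "ay": 0, "az": 0},
    {"claw": 30, "x": 0, "y": 0, "z": 0, "ax": 0, "ay": 0, "az": 0},
    {"claw": 30, "x": 0, "y": 0, "z": -3, "ax": 0, "ay": 0, "az": 0},
    {"claw": 30, "x": 0, "y": 0, "z": -5, "ax": 0, "ay": 0, "az": 0}
  ]
}}

```text
time_s: 9.42
tcp_pos: [0.4531, 0.0067, 0.0598]
orientation: [3.141, -0.001, -2.949]
ft_force: [0.4, -0.3, -1.1]
width: 0.0437
grasp_force: 10.0
```

```bash
python3 go.py .4525,.0062,.12,101 .3985,-.2647,.12,101 .3985,-.2647,.0115,101;  python3 -c "
from h import *
p,d=snapshot('side');u,v=map(int,proj('side',[.454,.0065,.06]));c=p[v-55:v+35,u-60:u+60];cv2.imwrite('pics/g2.png',cv2.resize(c,None,fx=5,fy=5,interpolation=2))"
```

```text
t 9.42 tcp [0.4531 0.0067 0.0598] phi -259.0 w 0.0437 F 10.0 [ 0.4 -0.3 -1.1] q6 -1.83
.4525,.0062,.12,101 az 0.000 x 0.6 y -0.3 z -60.2
.3985,-.2647,.12,101 az -0.000 x 104.7 y -255.6 z -0.0
.3985,-.2647,.0115,101 az -0.000 x -0.0 y 0.0 z 108.5
```

View pics/g2.png

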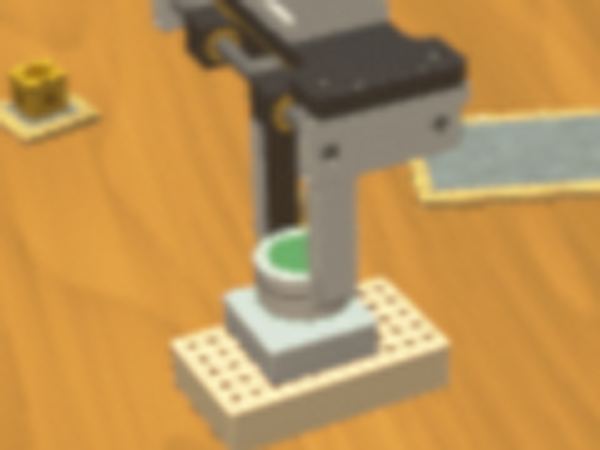

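>>> {"fn": "play_rows", "kwargs": {
  "plan": [
    {"claw": 30, "x": 0, "y": 0, "z": -15, "ax": 0, "ay": 0, "az": 0},
    {"claw": 30, "x": 0, "y": 0, "z": -20, "ax": 0, "ay": 0, "az": 0},
    {"claw": 30, "x": 0, "y": 0, "z": -15, "ax": 0, "ay": 0, "az": 0},
    {"claw": 30, "x": 9, "y": -20, "z": -10, "ax": 0, "ay": 0, "az": 0},
    {"claw": 30, "x": 11, "y": -27, "z": 0, "ax": 0, "ay": 0, "az": 0}
  ]
}}

```text
time_s: 9.88
tcp_pos: [0.4435, -0.043, 0.122]
orientation: [-3.14, 0.003, -2.947]
ft_force: [0.1, 0.1, -1.9]
width: 0.0436
grasp_force: 10.0
```

>>> {"fn": "play_rows", "kwargs": {
  "plan": [
    {"claw": 30, "x": 11, "y": -27, "z": 0, "ax": 0, "ay": 0, "az": 0},
    {"claw": 30, "x": 11, "y": -27, "z": 0, "ax": 0, "ay": 0, "az": 0},
    {"claw": 30, "x": 11, "y": -27, "z": 0, "ax": 0, "ay": 0, "az": 0},
    {"claw": 30, "x": 11, "y": -27, "z": 0, "ax": 0, "ay": 0, "az": 0},
    {"claw": 30, "x": 11, "y": -27, "z": 0, "ax": 0, "ay": 0, "az": 0}
  ]
}}

```text
time_s: 10.3
tcp_pos: [0.4139, -0.1877, 0.1201]
orientation: [-3.141, 0.0, -2.949]
ft_force: [0.3, -0.1, -0.5]
width: 0.0436
grasp_force: 10.0
```

>>> {"fn": "play_rows", "kwargs": {
  "plan": [
    {"claw": 30, "x": 11, "y": -27, "z": 0, "ax": 0, "ay": 0, "az": 0},
    {"claw": 30, "x": 11, "y": -26, "z": 0, "ax": 0, "ay": 0, "az": 0},
    {"claw": 30, "x": 8, "y": -20, "z": 10, "ax": 0, "ay": 0, "az": 0},
    {"claw": 30, "x": 0, "y": 0, "z": 25, "ax": 0, "ay": 0, "az": 0},
    {"claw": 30, "x": 0, "y": 0, "z": 25, "ax": 0, "ay": 0, "az": 0}
  ]
}}

```text
time_s: 10.72
tcp_pos: [0.3989, -0.2652, 0.0597]
orientation: [-3.14, 0.001, -2.951]
ft_force: [0.3, -0.3, -1.2]
width: 0.0437
grasp_force: 10.0
```

```bash
python3 go.py .3985,-.2647,.014,101
```

```text
t 10.72 tcp [ 0.3989 -0.2652  0.0597] phi -259.1 w 0.0437 F 10.0 [ 0.3 -0.3 -1.2] q6 -2.42
.3985,-.2647,.014,101 az -0.002 x 0.3 y 0.5 z 45.7
```

>>> {"fn": "play_rows", "kwargs": {
  "plan": [
    {"claw": 30, "x": 0, "y": 0.5, "z": 20, "ax": 0, "ay": 0, "az": 0},
    {"claw": 30, "x": 0, "y": 0, "z": 12, "ax": 0, "ay": 0, "az": 0},
    {"claw": 30, "x": 0, "y": 0, "z": 8, "ax": 0, "ay": 0, "az": 0},
    {"claw": 30, "x": 0, "y": 0, "z": 3, "ax": 0, "ay": 0, "az": 0},
    {"claw": 30, "x": 0, "y": 0, "z": 0, "ax": 0, "ay": 0, "az": 0}
  ]
}}

```text
time_s: 11.13
tcp_pos: [0.3988, -0.2632, 0.0167]
orientation: [3.141, -0.0, -2.949]
ft_force: [-0.9, -0.5, -0.6]
width: 0.0435
grasp_force: 10.0
```

>>> {"fn": "play_rows", "kwargs": {
  "plan": [
    {"claw": 30, "x": 0, "y": 0, "z": 1.5, "ax": 0, "ay": 0, "az": 0},
    {"claw": 30, "x": 0, "y": 0, "z": 0.7, "ax": 0, "ay": 0, "az": 0},
    {"claw": 30, "x": 0, "y": 0, "z": 0, "ax": 0, "ay": 0, "az": 0},
    {"claw": 30, "x": 0, "y": 0, "z": 0, "ax": 0, "ay": 0, "az": 0},
    {"claw": 30, "x": 0, "y": 0, "z": 0, "ax": 0, "ay": 0, "az": 0}
  ]
}}

```text
time_s: 11.55
tcp_pos: [0.399, -0.2633, 0.0149]
orientation: [-3.141, 0.0, -2.949]
ft_force: [0.5, 0.3, -0.6]
width: 0.0435
grasp_force: 10.0
```

>>> {"fn": "play_rows", "kwargs": {
  "plan": [
    {"claw": 30, "x": 0, "y": -1, "z": 0.6, "ax": 0, "ay": 0, "az": 0},
    {"claw": 30, "x": 0, "y": 0, "z": 0.5, "ax": 0, "ay": 0, "az": 0},
    {"claw": 30, "x": 0, "y": 0, "z": 0, "ax": 0, "ay": 0, "az": 0},
    {"claw": 30, "x": 0, "y": 0, "z": 0, "ax": 0, "ay": 0, "az": 0},
    {"claw": 30, "x": 0, "y": 0, "z": 0, "ax": 0, "ay": 0, "az": 0}
  ]
}}

```text
time_s: 11.97
tcp_pos: [0.3992, -0.264, 0.0141]
orientation: [3.141, 0.0, -2.949]
ft_force: [-2.0, 5.2, 9.8]
width: 0.0441
grasp_force: 10.0
```

>>> {"fn": "play_rows", "kwargs": {
  "plan": [
    {"claw": 46, "x": 0, "y": 0, "z": 0, "ax": 0, "ay": 0, "az": 0},
    {"claw": 52, "x": 0, "y": 0, "z": 0, "ax": 0, "ay": 0, "az": 0},
    {"claw": 65, "x": 0, "y": 0, "z": 0, "ax": 0, "ay": 0, "az": 0},
    {"claw": 72, "x": 0, "y": 0, "z": 0, "ax": 0, "ay": 0, "az": 0},
    {"claw": 76, "x": 0, "y": 0, "z": -5, "ax": 0, "ay": 0, "az": 0}
  ]
}}

```text
time_s: 12.38
tcp_pos: [0.3986, -0.2639, 0.0179]
orientation: [3.141, -0.001, -2.949]
ft_force: [-0.4, -0.1, -0.1]
width: 0.0685
grasp_force: 0.0
```

>>> {"fn": "play_rows", "kwargs": {
  "plan": [
    {"claw": 76, "x": 0, "y": 0, "z": -20, "ax": 0, "ay": 0, "az": 0},
    {"claw": 76, "x": 0, "y": 0, "z": -30, "ax": 0, "ay": 0, "az": 0},
    {"claw": 76, "x": 0, "y": 0, "z": -30, "ax": 0, "ay": 0, "az": 0},
    {"claw": 76, "x": 0, "y": 0, "z": 0, "ax": 0, "ay": 0, "az": 0},
    {"claw": 76, "x": 0, "y": 0, "z": 0, "ax": 0, "ay": 0, "az": 0}
  ]
}}

```text
time_s: 12.8
tcp_pos: [0.3996, -0.2647, 0.1]
orientation: [-3.139, 0.002, -2.949]
ft_force: [-0.5, -0.1, -1.3]
width: 0.0759
grasp_force: 0.0
```

```bash
python3 go.py .4502,.0079,.099,101 .4502,.0079,.0295,101
```

```text
t 12.8 tcp [ 0.3996 -0.2647  0.1   ] phi -259.0 w 0.0759 F 0.0 [-0.5 -0.1 -1.3] q6 -2.42
.4502,.0079,.099,101 az 0.000 x -101.6 y 257.9 z 1.0
.4502,.0079,.0295,101 az -0.000 x -0.0 y 0.0 z 69.5
```

10 rows of (-10.2, 25.8), then check the tin and the block.

>>> {"fn": "play_rows", "kwargs": {
  "plan": [
    {"claw": 78, "x": -10.2, "y": 25.8, "z": 0, "ax": 0, "ay": 0, "az": 0},
    {"claw": 78, "x": -10.2, "y": 25.8, "z": 0, "ax": 0, "ay": 0, "az": 0},
    {"claw": 78, "x": -10.2, "y": 25.8, "z": 0, "ax": 0, "ay": 0, "az": 0},
    {"claw": 78, "x": -10.2, "y": 25.8, "z": 0, "ax": 0, "ay": 0, "az": 0},
    {"claw": 78, "x": -10.2, "y": 25.8, "z": 0, "ax": 0, "ay": 0, "az": 0}
  ]
}}

```text
time_s: 13.22
tcp_pos: [0.4239, -0.1264, 0.0974]
orientation: [3.141, -0.001, -2.95]
ft_force: [0.2, -1.1, 0.4]
width: 0.078
grasp_force: 0.0
```

Run:
```python
from look import *
rect(.018,.04,.34,.46,-.32,-.22,"tin")
rect(.036,.052,.40,.50,-.04,.06,"block")
```

```text
tin none
block 503 z 0.0429 [array([450.5,   7.7]), array([54.4, 54.6]), np.float64(10.8)]
```

>>> {"fn": "play_rows", "kwargs": {
  "plan": [
    {"claw": 78, "x": -10.2, "y": 25.8, "z": 0, "ax": 0, "ay": 0, "az": 0},
    {"claw": 78, "x": -10.2, "y": 25.8, "z": 0, "ax": 0, "ay": 0, "az": 0},
    {"claw": 78, "x": -10.2, "y": 25.8, "z": 0, "ax": 0, "ay": 0, "az": 0},
    {"claw": 78, "x": -10.2, "y": 25.8, "z": 0, "ax": 0, "ay": 0, "az": 0},
    {"claw": 78, "x": -10.2, "y": 25.8, "z": 0, "ax": 0, "ay": 0, "az": 0}
  ]
}}

```text
time_s: 13.68
tcp_pos: [0.4494, 0.0099, 0.0975]
orientation: [3.141, -0.002, -2.95]
ft_force: [-0.0, 0.2, 0.0]
width: 0.0778
grasp_force: 0.0
```

>>> {"fn": "play_rows", "kwargs": {
  "plan": [
    {"claw": 78, "x": 0, "y": 0, "z": 10, "ax": 0, "ay": 0, "az": 0},
    {"claw": 78, "x": 0, "y": 0, "z": 10, "ax": 0, "ay": 0, "az": 0},
    {"claw": 78, "x": 0, "y": 0, "z": 10, "ax": 0, "ay": 0, "az": 0},
    {"claw": 78, "x": 0, "y": 0, "z": 0, "ax": 0, "ay": 0, "az": 0},
    {"claw": 78, "x": 0, "y": 0, "z": 0, "ax": 0, "ay": 0, "az": 0}
  ]
}}

```text
time_s: 14.1
tcp_pos: [0.4493, 0.0077, 0.0675]
orientation: [3.141, -0.002, -2.951]
ft_force: [0.7, -0.2, 0.2]
width: 0.0783
grasp_force: 0.0
```

```bash
python3 go.py .4502,.0079,.0295,101
```

```text
t 14.1 tcp [0.4493 0.0077 0.0675] phi -259.1 w 0.0783 F 0.0 [ 0.7 -0.2  0.2] q6 -1.83
.4502,.0079,.0295,101 az -0.001 x -0.9 y -0.0 z 38.0
```

Run:
```python
from look import *
rect(.018,.04,.34,.46,-.32,-.22,"tin")
```

```text
tin 271 z 0.0271 [array([ 398. , -264.5]), array([42. , 41.7]), np.float64(86.5)]
```

>>> {"fn": "play_rows", "kwargs": {
  "plan": [
    {"claw": 78, "x": -0.8, "y": 0, "z": 15, "ax": 0, "ay": 0, "az": 0},
    {"claw": 78, "x": 0, "y": 0, "z": 12, "ax": 0, "ay": 0, "az": 0},
    {"claw": 78, "x": 0, "y": 0, "z": 7, "ax": 0, "ay": 0, "az": 0},
    {"claw": 78, "x": 0, "y": 0, "z": 4, "ax": 0, "ay": 0, "az": 0},
    {"claw": 70, "x": 0, "y": 0, "z": 0, "ax": 0, "ay": 0, "az": 0}
  ]
}}

```text
time_s: 14.57
tcp_pos: [0.4505, 0.0085, 0.0301]
orientation: [3.141, -0.001, -2.95]
ft_force: [0.0, 0.1, -0.8]
width: 0.0744
grasp_force: 0.0
```

>>> {"fn": "play_rows", "kwargs": {
  "plan": [
    {"claw": 60, "x": 0, "y": 0, "z": 0, "ax": 0, "ay": 0, "az": 0},
    {"claw": 56, "x": 0, "y": 0, "z": 0, "ax": 0, "ay": 0, "az": 0},
    {"claw": 53, "x": 0, "y": 0, "z": 0, "ax": 0, "ay": 0, "az": 0},
    {"claw": 40, "x": 0, "y": 0, "z": 0, "ax": 0, "ay": 0, "az": 0},
    {"claw": 40, "x": 0, "y": 0, "z": 0, "ax": 0, "ay": 0, "az": 0}
  ],
  "squeeze": 35
}}

```text
time_s: 14.98
tcp_pos: [0.451, 0.0087, 0.031]
orientation: [-3.141, 0.001, -2.949]
ft_force: [-1.6, 0.8, 6.1]
width: 0.0535
grasp_force: 35.0
```

>>> {"fn": "play_rows", "kwargs": {
  "plan": [
    {"claw": 40, "x": 0, "y": 0, "z": 0, "ax": 0, "ay": 0, "az": 0},
    {"claw": 40, "x": 0, "y": 0, "z": 0, "ax": 0, "ay": 0, "az": 0},
    {"claw": 40, "x": 0, "y": 0, "z": 0, "ax": 0, "ay": 0, "az": 0},
    {"claw": 40, "x": 0, "y": 0, "z": 0, "ax": 0, "ay": 0, "az": 0},
    {"claw": 40, "x": 0, "y": 0, "z": 0, "ax": 0, "ay": 0, "az": 0}
  ]
}}

```text
time_s: 15.4
tcp_pos: [0.451, 0.0087, 0.031]
orientation: [-3.141, 0.001, -2.949]
ft_force: [-1.2, 0.6, 6.1]
width: 0.0534
grasp_force: 35.0
```

>>> {"fn": "play_rows", "kwargs": {
  "plan": [
    {"claw": 40, "x": 0, "y": 0, "z": -3, "ax": 0, "ay": 0, "az": 0},
    {"claw": 40, "x": 0, "y": 0, "z": -5, "ax": 0, "ay": 0, "az": 0},
    {"claw": 40, "x": 0, "y": 0, "z": -10, "ax": 0, "ay": 0, "az": 0},
    {"claw": 40, "x": 0, "y": 0, "z": -15, "ax": 0, "ay": 0, "az": 0},
    {"claw": 40, "x": 0, "y": 0, "z": -10, "ax": 0, "ay": 0, "az": 0}
  ]
}}

```text
time_s: 15.82
tcp_pos: [0.4509, 0.0087, 0.075]
orientation: [-3.141, 0.001, -2.949]
ft_force: [0.2, 1.3, -3.0]
width: 0.0535
grasp_force: 35.0
```

```bash
python3 go.py .451,.0087,.11,64.7 .6216,-.1724,.11,64.7;  python3 -c "
from h import *
p,d=snapshot('side');u,v=map(int,proj('side',[.454,.0065,.06]));c=p[v-55:v+35,u-60:u+60];cv2.imwrite('pics/g3.png',cv2.resize(c,None,fx=5,fy=5,interpolation=2))"
```

```text
t 15.82 tcp [0.4509 0.0087 0.075 ] phi -259.0 w 0.0535 F 35.0 [ 0.2  1.3 -3. ] q6 -1.82
.451,.0087,.11,64.7 az 0.634 x -0.1 y 0.1 z -35.0
.6216,-.1724,.11,64.7 az -0.000 x -231.6 y -90.8 z -0.0
```

View pics/g3.png

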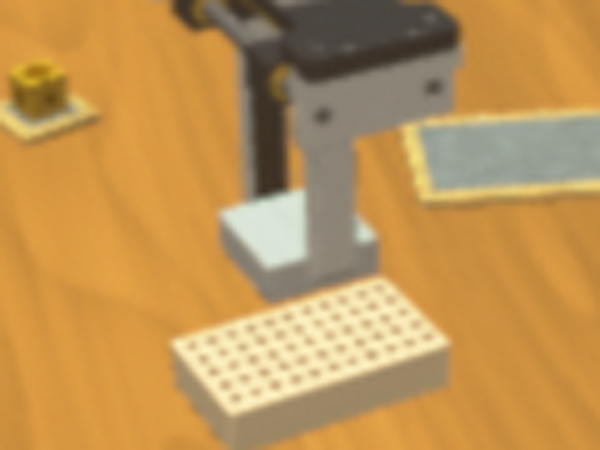

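>>> {"fn": "play_rows", "kwargs": {
  "plan": [
    {"claw": 40, "x": 0, "y": 0, "z": -10, "ax": 0, "ay": 0, "az": 0.09},
    {"claw": 40, "x": 0, "y": 0, "z": -15, "ax": 0, "ay": 0, "az": 0.11},
    {"claw": 40, "x": 0, "y": 0, "z": -10, "ax": 0, "ay": 0, "az": 0.11},
    {"claw": 40, "x": 0, "y": 0, "z": 0, "ax": 0, "ay": 0, "az": 0.11},
    {"claw": 40, "x": 0, "y": 0, "z": 0, "ax": 0, "ay": 0, "az": 0.11}
  ]
}}

```text
time_s: 16.28
tcp_pos: [0.4509, 0.0087, 0.1091]
orientation: [3.141, 0.001, 2.798]
ft_force: [-0.1, -0.3, -4.2]
width: 0.0536
grasp_force: 35.0
```

>>> {"fn": "play_rows", "kwargs": {
  "plan": [
    {"claw": 40, "x": 0, "y": 0, "z": 0, "ax": 0, "ay": 0, "az": 0.104},
    {"claw": 40, "x": -18, "y": -7, "z": 0, "ax": 0, "ay": 0, "az": 0},
    {"claw": 40, "x": -24, "y": -9.4, "z": 0, "ax": 0, "ay": 0, "az": 0},
    {"claw": 40, "x": -24, "y": -9.4, "z": 0, "ax": 0, "ay": 0, "az": 0},
    {"claw": 40, "x": -24, "y": -9.4, "z": 0, "ax": 0, "ay": 0, "az": 0}
  ]
}}

```text
time_s: 16.7
tcp_pos: [0.5176, -0.0624, 0.1085]
orientation: [3.142, 0.0, 2.7]
ft_force: [-0.4, 0.2, -4.7]
width: 0.0537
grasp_force: 35.0
```

>>> {"fn": "play_rows", "kwargs": {
  "plan": [
    {"claw": 40, "x": -24, "y": -9.4, "z": 0, "ax": 0, "ay": 0, "az": 0},
    {"claw": 40, "x": -24, "y": -9.4, "z": 0, "ax": 0, "ay": 0, "az": 0},
    {"claw": 40, "x": -24, "y": -9.4, "z": 0, "ax": 0, "ay": 0, "az": 0},
    {"claw": 40, "x": -24, "y": -9.4, "z": 0, "ax": 0, "ay": 0, "az": 0},
    {"claw": 40, "x": -24, "y": -9.4, "z": 0, "ax": 0, "ay": 0, "az": 0}
  ]
}}

```text
time_s: 17.12
tcp_pos: [0.6059, -0.1564, 0.1082]
orientation: [-3.142, -0.0, 2.7]
ft_force: [0.3, 1.2, -4.5]
width: 0.0536
grasp_force: 35.0
```

>>> {"fn": "play_rows", "kwargs": {
  "plan": [
    {"claw": 40, "x": -21, "y": -8.6, "z": 0, "ax": 0, "ay": 0, "az": 0},
    {"claw": 40, "x": 0, "y": 0, "z": 15, "ax": 0, "ay": 0, "az": 0},
    {"claw": 40, "x": 0, "y": 0, "z": 25, "ax": 0, "ay": 0, "az": 0},
    {"claw": 40, "x": 0, "y": 0, "z": 20, "ax": 0, "ay": 0, "az": 0},
    {"claw": 40, "x": 0, "y": 0, "z": 0, "ax": 0, "ay": 0, "az": 0}
  ]
}}

```text
time_s: 17.53
tcp_pos: [0.6184, -0.1715, 0.0438]
orientation: [-3.141, -0.007, 2.7]
ft_force: [-1.7, 0.1, -4.0]
width: 0.0539
grasp_force: 35.0
```

```bash
python3 go.py .6216,-.1724,.013,64.7
```

```text
t 17.53 tcp [ 0.6184 -0.1715  0.0438] phi 64.7 w 0.0539 F 35.0 [-1.7  0.1 -4. ] q6 -1.46
.6216,-.1724,.013,64.7 az -0.000 x -3.3 y 0.6 z 30.8
```

>>> {"fn": "play_rows", "kwargs": {
  "plan": [
    {"claw": 40, "x": 0, "y": 0, "z": 15, "ax": 0, "ay": 0, "az": 0},
    {"claw": 40, "x": 0, "y": 0, "z": 9, "ax": 0, "ay": 0, "az": 0},
    {"claw": 40, "x": 0, "y": 0, "z": 4, "ax": 0, "ay": 0, "az": 0},
    {"claw": 40, "x": 0, "y": 0, "z": 0, "ax": 0, "ay": 0, "az": 0},
    {"claw": 40, "x": 0, "y": 0, "z": 0, "ax": 0, "ay": 0, "az": 0}
  ]
}}

```text
time_s: 17.95
tcp_pos: [0.6209, -0.1722, 0.0212]
orientation: [3.142, 0.001, 2.7]
ft_force: [-0.3, -0.2, -4.5]
width: 0.0536
grasp_force: 35.0
```

```bash
python3 go.py .6216,-.1724,.013,64.7
```

```text
t 17.95 tcp [ 0.6209 -0.1722  0.0212] phi 64.7 w 0.0536 F 35.0 [-0.3 -0.2 -4.5] q6 -1.46
.6216,-.1724,.013,64.7 az -0.000 x -0.7 y 0.1 z 8.2
```

>>> {"fn": "play_rows", "kwargs": {
  "plan": [
    {"claw": 40, "x": 0, "y": 0, "z": 3, "ax": 0, "ay": 0, "az": 0},
    {"claw": 40, "x": 0, "y": 0, "z": 2, "ax": 0, "ay": 0, "az": 0},
    {"claw": 40, "x": 0, "y": 0, "z": 1.5, "ax": 0, "ay": 0, "az": 0},
    {"claw": 40, "x": 0, "y": 0, "z": 0.8, "ax": 0, "ay": 0, "az": 0},
    {"claw": 40, "x": 0, "y": 0, "z": 0, "ax": 0, "ay": 0, "az": 0}
  ]
}}

```text
time_s: 18.37
tcp_pos: [0.6207, -0.1722, 0.0131]
orientation: [-3.142, 0.0, 2.7]
ft_force: [0.2, 0.4, -3.7]
width: 0.054
grasp_force: 35.0
```

>>> {"fn": "play_rows", "kwargs": {
  "plan": [
    {"claw": 40, "x": 0, "y": 0, "z": 0.6, "ax": 0, "ay": 0, "az": 0},
    {"claw": 40, "x": 0, "y": 0, "z": 0, "ax": 0, "ay": 0, "az": 0},
    {"claw": 40, "x": 0, "y": 0, "z": 0, "ax": 0, "ay": 0, "az": 0},
    {"claw": 40, "x": 0, "y": 0, "z": 0, "ax": 0, "ay": 0, "az": 0},
    {"claw": 40, "x": 0, "y": 0, "z": 0, "ax": 0, "ay": 0, "az": 0}
  ]
}}

```text
time_s: 18.78
tcp_pos: [0.6208, -0.1722, 0.013]
orientation: [3.142, 0.0, 2.7]
ft_force: [-4.6, 0.2, 6.5]
width: 0.0538
grasp_force: 35.0
```

>>> {"fn": "play_rows", "kwargs": {
  "plan": [
    {"claw": 56, "x": 0, "y": 0, "z": 0, "ax": 0, "ay": 0, "az": 0},
    {"claw": 62, "x": 0, "y": 0, "z": 0, "ax": 0, "ay": 0, "az": 0},
    {"claw": 70, "x": 0, "y": 0, "z": 0, "ax": 0, "ay": 0, "az": 0},
    {"claw": 76, "x": 0, "y": 0, "z": 0, "ax": 0, "ay": 0, "az": 0},
    {"claw": 76, "x": 0, "y": 0, "z": -5, "ax": 0, "ay": 0, "az": 0}
  ]
}}

```text
time_s: 19.2
tcp_pos: [0.6202, -0.172, 0.0167]
orientation: [-3.141, -0.001, 2.7]
ft_force: [0.1, 0.1, 0.4]
width: 0.0756
grasp_force: 0.0
```

>>> {"fn": "play_rows", "kwargs": {
  "plan": [
    {"claw": 76, "x": 0, "y": 0, "z": -20, "ax": 0, "ay": 0, "az": 0},
    {"claw": 90, "x": 0, "y": 0, "z": -30, "ax": 0, "ay": 0, "az": 0},
    {"claw": 92, "x": 0, "y": 0, "z": -30, "ax": 0, "ay": 0, "az": -0.1},
    {"claw": 92, "x": 0, "y": 0, "z": 0, "ax": 0, "ay": 0, "az": -0.11},
    {"claw": 92, "x": 0, "y": 0, "z": 0, "ax": 0, "ay": 0, "az": -0.11}
  ]
}}

```text
time_s: 19.62
tcp_pos: [0.6216, -0.1725, 0.1002]
orientation: [-3.141, 0.004, 3.025]
ft_force: [-0.1, 0.4, -0.7]
width: 0.0917
grasp_force: 0.0
```

>>> {"fn": "play_rows", "kwargs": {
  "plan": [
    {"claw": 92, "x": 0, "y": 0, "z": 0, "ax": 0, "ay": 0, "az": -0.11},
    {"claw": 92, "x": 0, "y": 0, "z": 0, "ax": 0, "ay": 0, "az": -0.11},
    {"claw": 92, "x": 0, "y": 0, "z": 0, "ax": 0, "ay": 0, "az": -0.12},
    {"claw": 92, "x": 0, "y": 0, "z": 0, "ax": 0, "ay": 0, "az": 0},
    {"claw": 92, "x": 0, "y": 0, "z": 0, "ax": 0, "ay": 0, "az": 0}
  ]
}}

```text
time_s: 20.03
tcp_pos: [0.6207, -0.1722, 0.0978]
orientation: [-3.141, 0.0, -2.927]
ft_force: [-0.4, 0.0, -0.5]
width: 0.092
grasp_force: 0.0
```

```bash
python3 go.py .4545,.008,.09,102.6
python3 - <<'E'
from look import *
rect(.018,.04,.56,.68,-.23,-.11,"block")
rect(.016,.032,.36,.54,-.06,.07,"solder")
E
```

```text
t 20.03 tcp [ 0.6207 -0.1722  0.0978] phi -257.7 w 0.092 F 0.0 [-0.4  0.  -0.5] q6 -2.11
.4545,.008,.09,102.6 az -0.005 x 122.9 y 212.1 z 7.8
block 25 z 0.0252 [array([ 614.4, -145.3]), array([ 7.8, 22.1]), np.float64(65.7)]
solder 1176 z 0.0231 [array([454.4,   8.1]), array([110.3,  64.2]), np.float64(12.6)]
```

>>> {"fn": "play_rows", "kwargs": {
  "plan": [
    {"claw": 94, "x": 13.7, "y": 23.6, "z": 0, "ax": 0, "ay": 0, "az": -0.005},
    {"claw": 94, "x": 13.7, "y": 23.6, "z": 0, "ax": 0, "ay": 0, "az": 0},
    {"claw": 94, "x": 13.7, "y": 23.6, "z": 0, "ax": 0, "ay": 0, "az": 0},
    {"claw": 94, "x": 13.7, "y": 23.6, "z": 0, "ax": 0, "ay": 0, "az": 0},
    {"claw": 94, "x": 13.7, "y": 23.6, "z": 0, "ax": 0, "ay": 0, "az": 0}
  ]
}}

```text
time_s: 20.5
tcp_pos: [0.5269, -0.0713, 0.0976]
orientation: [-3.142, 0.0, -2.922]
ft_force: [-0.1, 0.8, -0.2]
width: 0.0941
grasp_force: 0.0
```

>>> {"fn": "play_rows", "kwargs": {
  "plan": [
    {"claw": 94, "x": 13.7, "y": 23.6, "z": 0, "ax": 0, "ay": 0, "az": 0},
    {"claw": 94, "x": 13.7, "y": 23.6, "z": 0, "ax": 0, "ay": 0, "az": 0},
    {"claw": 94, "x": 13.7, "y": 23.6, "z": 0, "ax": 0, "ay": 0, "az": 0},
    {"claw": 94, "x": 13.7, "y": 23.6, "z": 0, "ax": 0, "ay": 0, "az": 0},
    {"claw": 94, "x": 0, "y": 0, "z": 0, "ax": 0, "ay": 0, "az": 0}
  ]
}}

```text
time_s: 20.92
tcp_pos: [0.4511, 0.0101, 0.0976]
orientation: [3.141, -0.001, -2.92]
ft_force: [-1.2, 0.1, -0.5]
width: 0.0943
grasp_force: 0.0
```

>>> {"fn": "play_rows", "kwargs": {
  "plan": [
    {"claw": 94, "x": 0, "y": 0, "z": 20, "ax": 0, "ay": 0, "az": 0},
    {"claw": 94, "x": 0, "y": 0, "z": 20, "ax": 0, "ay": 0, "az": 0},
    {"claw": 94, "x": 0, "y": 0, "z": 15, "ax": 0, "ay": 0, "az": 0},
    {"claw": 94, "x": 0, "y": 0, "z": 0, "ax": 0, "ay": 0, "az": 0},
    {"claw": 94, "x": 0, "y": 0, "z": 0, "ax": 0, "ay": 0, "az": 0}
  ]
}}

```text
time_s: 21.33
tcp_pos: [0.4536, 0.0076, 0.0426]
orientation: [3.141, -0.001, -2.921]
ft_force: [0.8, 0.2, -0.5]
width: 0.0939
grasp_force: 0.0
```

```bash
python3 go.py .4545,.008,.007,102.6
python3 - <<'E'
from look import *
rect(.018,.04,.56,.68,-.23,-.11,"block")
E
```

```text
t 21.33 tcp [0.4536 0.0076 0.0426] phi -257.3 w 0.0939 F 0.0 [ 0.8  0.2 -0.5] q6 -1.86
.4545,.008,.007,102.6 az 0.001 x -1.0 y 0.2 z 35.6
block 454 z 0.0252 [array([ 620.5, -172.7]), array([54.2, 56.8]), np.float64(66.3)]
```

>>> {"fn": "play_rows", "kwargs": {
  "plan": [
    {"claw": 94, "x": -1, "y": 0, "z": 15, "ax": 0, "ay": 0, "az": 0},
    {"claw": 94, "x": 0, "y": 0, "z": 12, "ax": 0, "ay": 0, "az": 0},
    {"claw": 94, "x": 0, "y": 0, "z": 5, "ax": 0, "ay": 0, "az": 0},
    {"claw": 94, "x": 0, "y": 0, "z": 2.5, "ax": 0, "ay": 0, "az": 0},
    {"claw": 85, "x": 0, "y": 0, "z": 0, "ax": 0, "ay": 0, "az": 0}
  ]
}}

```text
time_s: 21.8
tcp_pos: [0.4548, 0.008, 0.0085]
orientation: [-3.141, 0.0, -2.919]
ft_force: [-0.2, 0.2, -0.9]
width: 0.0903
grasp_force: 0.0
```

>>> {"fn": "play_rows", "kwargs": {
  "plan": [
    {"claw": 72, "x": 0, "y": 0, "z": 0, "ax": 0, "ay": 0, "az": 0},
    {"claw": 66, "x": 0, "y": 0, "z": 0, "ax": 0, "ay": 0, "az": 0},
    {"claw": 63, "x": 0, "y": 0, "z": 0, "ax": 0, "ay": 0, "az": 0},
    {"claw": 50, "x": 0, "y": 0, "z": 0, "ax": 0, "ay": 0, "az": 0},
    {"claw": 50, "x": 0, "y": 0, "z": 0, "ax": 0, "ay": 0, "az": 0}
  ],
  "squeeze": 25
}}

```text
time_s: 22.22
tcp_pos: [0.4546, 0.0081, 0.0084]
orientation: [3.142, 0.0, -2.918]
ft_force: [-1.2, 1.3, 5.1]
width: 0.0639
grasp_force: 25.0
```

>>> {"fn": "play_rows", "kwargs": {
  "plan": [
    {"claw": 50, "x": 0, "y": 0, "z": 0, "ax": 0, "ay": 0, "az": 0},
    {"claw": 50, "x": 0, "y": 0, "z": 0, "ax": 0, "ay": 0, "az": 0},
    {"claw": 50, "x": 0, "y": 0, "z": 0, "ax": 0, "ay": 0, "az": 0},
    {"claw": 50, "x": 0, "y": 0, "z": 0, "ax": 0, "ay": 0, "az": 0},
    {"claw": 50, "x": 0, "y": 0, "z": 0, "ax": 0, "ay": 0, "az": 0}
  ]
}}

```text
time_s: 22.63
tcp_pos: [0.4547, 0.0081, 0.0084]
orientation: [-3.142, 0.0, -2.918]
ft_force: [-2.7, 0.3, 7.1]
width: 0.0643
grasp_force: 25.0
```

>>> {"fn": "play_rows", "kwargs": {
  "plan": [
    {"claw": 50, "x": 0, "y": 0, "z": -3, "ax": 0, "ay": 0, "az": 0},
    {"claw": 50, "x": 0, "y": 0, "z": -5, "ax": 0, "ay": 0, "az": 0},
    {"claw": 50, "x": 0, "y": 0, "z": -10, "ax": 0, "ay": 0, "az": 0},
    {"claw": 50, "x": 0, "y": 0, "z": -20, "ax": 0, "ay": 0, "az": 0},
    {"claw": 50, "x": 0, "y": 0, "z": -20, "ax": 0, "ay": 0, "az": 0}
  ]
}}

```text
time_s: 23.05
tcp_pos: [0.4541, 0.008, 0.067]
orientation: [3.141, -0.001, -2.918]
ft_force: [0.7, -1.0, -1.6]
width: 0.0637
grasp_force: 25.0
```

```bash
python3 go.py .4545,.008,.10,80.5 .6197,.1748,.10,80.5;  python3 -c "
from h import *
p,d=snapshot('side');u,v=map(int,proj('side',[.454,.0065,.06]));c=p[v-55:v+35,u-60:u+60];cv2.imwrite('pics/g4.png',cv2.resize(c,None,fx=5,fy=5,interpolation=2))"
```

```text
t 23.05 tcp [0.4541 0.008  0.067 ] phi -257.2 w 0.0637 F 25.0 [ 0.7 -1.  -1.6] q6 -1.86
.4545,.008,.10,80.5 az 0.389 x -0.4 y 0.1 z -33.0
.6197,.1748,.10,80.5 az -0.000 x -135.4 y 191.8 z -0.0
```

View pics/g4.png

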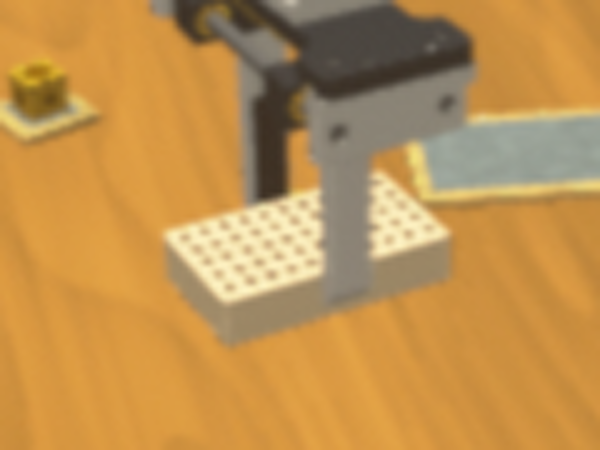

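>>> {"fn": "play_rows", "kwargs": {
  "plan": [
    {"claw": 50, "x": 0, "y": 0, "z": -15, "ax": 0, "ay": 0, "az": 0.09},
    {"claw": 50, "x": 0, "y": 0, "z": -15, "ax": 0, "ay": 0, "az": 0.1},
    {"claw": 50, "x": 0, "y": 0, "z": -8, "ax": 0, "ay": 0, "az": 0.1},
    {"claw": 50, "x": 0, "y": 0, "z": 0, "ax": 0, "ay": 0, "az": 0.099},
    {"claw": 50, "x": 0, "y": 0, "z": 0, "ax": 0, "ay": 0, "az": 0}
  ]
}}

```text
time_s: 23.52
tcp_pos: [0.4547, 0.008, 0.1048]
orientation: [3.141, 0.001, 2.971]
ft_force: [-1.1, 0.1, -1.9]
width: 0.0637
grasp_force: 25.0
```

>>> {"fn": "play_rows", "kwargs": {
  "plan": [
    {"claw": 50, "x": -13.5, "y": 19.2, "z": 0, "ax": 0, "ay": 0, "az": 0},
    {"claw": 50, "x": -13.5, "y": 19.2, "z": 0, "ax": 0, "ay": 0, "az": 0},
    {"claw": 50, "x": -13.5, "y": 19.2, "z": 0, "ax": 0, "ay": 0, "az": 0},
    {"claw": 50, "x": -13.5, "y": 19.2, "z": 0, "ax": 0, "ay": 0, "az": 0},
    {"claw": 50, "x": -13.5, "y": 19.2, "z": 0, "ax": 0, "ay": 0, "az": 0}
  ]
}}

```text
time_s: 23.93
tcp_pos: [0.5373, 0.0924, 0.1038]
orientation: [-3.141, -0.001, 2.98]
ft_force: [-0.3, -0.3, -2.0]
width: 0.0637
grasp_force: 25.0
```

>>> {"fn": "play_rows", "kwargs": {
  "plan": [
    {"claw": 50, "x": -13.5, "y": 19.2, "z": 0, "ax": 0, "ay": 0, "az": 0},
    {"claw": 50, "x": -13.5, "y": 19.2, "z": 0, "ax": 0, "ay": 0, "az": 0},
    {"claw": 50, "x": -13.5, "y": 19.2, "z": 0, "ax": 0, "ay": 0, "az": 0},
    {"claw": 50, "x": -13.5, "y": 19.2, "z": 0, "ax": 0, "ay": 0, "az": 0},
    {"claw": 50, "x": -13.5, "y": 19.2, "z": 0, "ax": 0, "ay": 0, "az": 0}
  ]
}}

```text
time_s: 24.35
tcp_pos: [0.6197, 0.1759, 0.1035]
orientation: [-3.141, -0.001, 2.98]
ft_force: [0.7, 0.0, -2.5]
width: 0.0635
grasp_force: 25.0
```

>>> {"fn": "play_rows", "kwargs": {
  "plan": [
    {"claw": 50, "x": 0, "y": 0, "z": 20, "ax": 0, "ay": 0, "az": 0},
    {"claw": 50, "x": 0, "y": 0, "z": 25, "ax": 0, "ay": 0, "az": 0},
    {"claw": 50, "x": 0, "y": 0, "z": 15, "ax": 0, "ay": 0, "az": 0},
    {"claw": 50, "x": 0, "y": 0, "z": 0, "ax": 0, "ay": 0, "az": 0},
    {"claw": 50, "x": 0, "y": 0, "z": 0, "ax": 0, "ay": 0, "az": 0}
  ]
}}

```text
time_s: 24.77
tcp_pos: [0.6189, 0.175, 0.0436]
orientation: [-3.141, -0.002, 2.978]
ft_force: [-0.1, 0.6, -2.1]
width: 0.0641
grasp_force: 25.0
```

```bash
python3 go.py .6197,.1748,.0144,80.5
```

```text
t 24.77 tcp [0.6189 0.175  0.0436] phi 80.6 w 0.0641 F 25.0 [-0.1  0.6 -2.1] q6 -1.19
.6197,.1748,.0144,80.5 az 0.002 x -0.8 y -0.1 z 29.2
```

>>> {"fn": "play_rows", "kwargs": {
  "plan": [
    {"claw": 50, "x": 0, "y": 0, "z": 12, "ax": 0, "ay": 0, "az": 0},
    {"claw": 50, "x": 0, "y": 0, "z": 8, "ax": 0, "ay": 0, "az": 0},
    {"claw": 50, "x": 0, "y": 0, "z": 4, "ax": 0, "ay": 0, "az": 0},
    {"claw": 50, "x": 0, "y": 0, "z": 2, "ax": 0, "ay": 0, "az": 0},
    {"claw": 50, "x": 0, "y": 0, "z": 0, "ax": 0, "ay": 0, "az": 0}
  ]
}}

```text
time_s: 25.18
tcp_pos: [0.6191, 0.1751, 0.0177]
orientation: [-3.141, -0.001, 2.976]
ft_force: [-0.2, -0.1, -1.4]
width: 0.0637
grasp_force: 25.0
```

>>> {"fn": "play_rows", "kwargs": {
  "plan": [
    {"claw": 50, "x": 0, "y": 0, "z": 1.5, "ax": 0, "ay": 0, "az": 0},
    {"claw": 50, "x": 0, "y": 0, "z": 1, "ax": 0, "ay": 0, "az": 0},
    {"claw": 50, "x": 0, "y": 0, "z": 0.5, "ax": 0, "ay": 0, "az": 0},
    {"claw": 50, "x": 0, "y": 0, "z": 0, "ax": 0, "ay": 0, "az": 0},
    {"claw": 50, "x": 0, "y": 0, "z": 0, "ax": 0, "ay": 0, "az": 0}
  ]
}}

```text
time_s: 25.6
tcp_pos: [0.6194, 0.1751, 0.0152]
orientation: [3.142, 0.0, 2.976]
ft_force: [-0.7, -1.3, -3.0]
width: 0.064
grasp_force: 25.0
```

>>> {"fn": "play_rows", "kwargs": {
  "plan": [
    {"claw": 50, "x": 0, "y": 0, "z": 0.6, "ax": 0, "ay": 0, "az": 0},
    {"claw": 50, "x": 0, "y": 0, "z": 0.5, "ax": 0, "ay": 0, "az": 0},
    {"claw": 50, "x": 0, "y": 0, "z": 0, "ax": 0, "ay": 0, "az": 0},
    {"claw": 50, "x": 0, "y": 0, "z": 0, "ax": 0, "ay": 0, "az": 0},
    {"claw": 50, "x": 0, "y": 0, "z": 0, "ax": 0, "ay": 0, "az": 0}
  ]
}}

```text
time_s: 26.02
tcp_pos: [0.6195, 0.1751, 0.0145]
orientation: [3.141, 0.0, 2.976]
ft_force: [-3.7, -0.8, 6.0]
width: 0.0638
grasp_force: 25.0
```

>>> {"fn": "play_rows", "kwargs": {
  "plan": [
    {"claw": 66, "x": 0, "y": 0, "z": 0, "ax": 0, "ay": 0, "az": 0},
    {"claw": 72, "x": 0, "y": 0, "z": 0, "ax": 0, "ay": 0, "az": 0},
    {"claw": 80, "x": 0, "y": 0, "z": 0, "ax": 0, "ay": 0, "az": 0},
    {"claw": 86, "x": 0, "y": 0, "z": 0, "ax": 0, "ay": 0, "az": 0},
    {"claw": 86, "x": 0, "y": 0, "z": -5, "ax": 0, "ay": 0, "az": 0}
  ]
}}

```text
time_s: 26.43
tcp_pos: [0.6188, 0.175, 0.0181]
orientation: [-3.141, -0.001, 2.976]
ft_force: [-0.9, -0.3, 0.6]
width: 0.0854
grasp_force: 0.0
```

>>> {"fn": "play_rows", "kwargs": {
  "plan": [
    {"claw": 86, "x": 0, "y": 0, "z": -20, "ax": 0, "ay": 0, "az": 0},
    {"claw": 86, "x": 0, "y": 0, "z": -30, "ax": 0, "ay": 0, "az": 0},
    {"claw": 86, "x": 0, "y": 0, "z": -30, "ax": 0, "ay": 0, "az": 0},
    {"claw": 86, "x": 0, "y": 0, "z": -20, "ax": 0, "ay": 0, "az": 0},
    {"claw": 86, "x": 15, "y": -20, "z": 0, "ax": 0, "ay": 0, "az": 0}
  ]
}}

```text
time_s: 26.85
tcp_pos: [0.6042, 0.1598, 0.1242]
orientation: [3.138, 0.008, 2.977]
ft_force: [-0.0, -1.1, -0.1]
width: 0.0863
grasp_force: 0.0
```

>>> {"fn": "play_rows", "kwargs": {
  "plan": [
    {"claw": 86, "x": 20, "y": -28, "z": 0, "ax": 0, "ay": 0, "az": 0},
    {"claw": 86, "x": 20, "y": -28, "z": 0, "ax": 0, "ay": 0, "az": 0},
    {"claw": 86, "x": 20, "y": -28, "z": 0, "ax": 0, "ay": 0, "az": 0},
    {"claw": 86, "x": 20, "y": -28, "z": 0, "ax": 0, "ay": 0, "az": 0},
    {"claw": 86, "x": 20, "y": -28, "z": 0, "ax": 0, "ay": 0, "az": 0}
  ]
}}

```text
time_s: 27.27
tcp_pos: [0.4782, 0.0354, 0.1193]
orientation: [3.142, 0.001, 2.976]
ft_force: [0.6, -0.5, -0.0]
width: 0.0858
grasp_force: 0.0
```

>>> {"fn": "play_rows", "kwargs": {
  "plan": [
    {"claw": 86, "x": 15, "y": -20, "z": 0, "ax": 0, "ay": 0, "az": 0},
    {"claw": 86, "x": 0, "y": 0, "z": 0, "ax": 0, "ay": 0, "az": 0},
    {"claw": 86, "x": 0, "y": 0, "z": 0, "ax": 0, "ay": 0, "az": 0},
    {"claw": 86, "x": 0, "y": 0, "z": 0, "ax": 0, "ay": 0, "az": 0},
    {"claw": 86, "x": 0, "y": 0, "z": 0, "ax": 0, "ay": 0, "az": 0}
  ]
}}

```text
time_s: 27.68
tcp_pos: [0.4621, 0.0196, 0.1191]
orientation: [3.141, 0.0, 2.976]
ft_force: [-0.2, -0.0, 0.0]
width: 0.0856
grasp_force: 0.0
```

```bash
python3 go.py
python3 - <<'E'
from look import *
rect(.02,.042,.34,.41,.27,.33,"cube")
rect(.018,.04,.34,.46,-.32,-.22,"tin")
rect(.018,.04,.56,.68,-.23,-.11,"block")
rect(.018,.045,.54,.70,.10,.25,"solder")
cv2.imwrite("pics/top9.png",p)
E
```

```text
t 27.68 tcp [0.4621 0.0196 0.1191] phi 80.5 w 0.0856 F 0.0 [-0.2 -0.   0. ] q6 -1.44
cube 110 z 0.0288 [array([373.7, 299.1]), array([24.4, 24.5]), np.float64(21.2)]
tin 274 z 0.0276 [array([ 397.9, -264.4]), array([43.5, 41.4]), np.float64(88.2)]
block 453 z 0.0253 [array([ 619.3, -172.8]), array([54.1, 56.2]), np.float64(64.9)]
solder 1131 z 0.0290 [array([619.2, 174. ]), array([ 64.8, 111.2]), np.float64(80.5)]
```

View pics/top9.png

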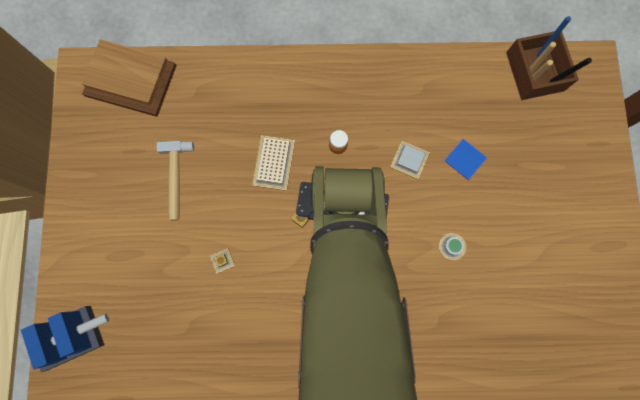

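All four things stand centred on their own rests: cube at pixel (222,261), tin (454,246), steel block (410,160) and soldering block (274,162). The jar (339,140) and the hammer have not moved, and the gripper is clear.

```bash
python3 -c "
from cell import job; print(job.close_job())"
```

```text
the job is handed in; nothing more can be done
None
```

The job is handed in: by the last camera check all four things stand on their own rests, each within about 3 mm of centre and in line to about 1°, with the jar and hammer untouched, though the hand-in returned no verdict.

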